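Put away the crate stamps and close the ink pad

ROBOT

A 6-joint arm with a two-finger parallel gripper is mounted at the origin on the work surface. World frame = base frame: x ahead of the robot, y to its left, z up, the work surface at z = 0. Lengths are in m, angles in rad, forces in N, time in s.
With the tool pointing down it reaches from about 0.35 to 0.975 m from the base axis. Payload 4.9 kg.
Tool frame: the origin (TCP) lies midway between the tips of the shut fingers; the grasp point (between the pads) lies 19 mm behind it; z points along the fingers, y is the line along which they close (so a half turn about z gives the same grasp; the last joint's range is limited). The gripper opens to 85 mm and grips with 20 to 120 N. Pads are 22 mm wide; open, the fingers measure 114 mm over their backs; the gripper's body (76 mm by 85 mm) begins 54 mm behind the grasp point. The pads swing forward as they close: fully open they stand 13 mm farther back than shut.
Start: joints at [-1.34, 0.053, 1.613, -0, 1.476, -0.119], TCP at [0.214, -0.587, 0.231] pointing down, gripper open.
Joint ranges: [-3.01, 3.01], [-1.01, 2.22], [0.06, 2.58], [-1.02, 4.17], [0.09, 2.62], [-3.14, 3.14]. Speed limits (rad/s): [2.57, 2.57, 3.14, 3.14, 3.14, 3.14].

INTERFACE

Orientations are given as a rotation vector (axis times angle).
In Python, from station import telemetry, optics, ctrl gives the robot as it stands.
- The arm moves only by the shell command python3 -m pendant 'ROWS' [FORCE]. ROWS is JSON, one flat list of numbers, 7 for each row, row after row: the turn, a rotation vector about the tool's x, y, z as a fraction of full scale, then the shift along the tool's x, y, z as a fraction of full scale, then the opening, from 0 (shut) to 1 (fully open). In form: [ax, ay, az, tx, ty, tz, fingers, ax, ay, az, tx, ty, tz, fingers, ...]. A call has 1 to 12 rows; each row is the pose to reach, as a shift and turn from the pose commanded when the call began, along the tool's axes at that moment; what a row does not reach only later rows make up. Full scale, the value 1, is 300 mm for a shift and 30 degrees for a turn. A row lasts 1/8 s, in which the tool goes at most 62.5 mm and 10.7 degrees, less where a joint would pass 70% of its speed; a pose out of reach is approached as far as the arm can. A call with a number of a shift or a turn outside -1 to 1 is refused whole. A call with a gripper value outside its range is refused whole. The fingers move at their own pace and stop on an object; FORCE is the grip in N (left out, the last holds). Time passes only in rows, so rows that repeat a pose let the fingers close. It gives the time, the measured TCP pose, the force, the opening and the grip force at its end, in the units of the state.
- telemetry.get_obs(): the state, without advancing time (a new reading comes with each control period).
- optics.get_image(name): name is "scene" or "top" or "wrist"; returns a dict with "image" (420x560x3 uint8, red, green, blue), "depth" (420x560 float32, m along the optical axis (not along the pixel's ray), 0 where there is no reading), "fx", "fy", "cx", "cy" (pixels), "rvec" (rotation vector, rad) and "tvec" (3), from world to camera coordinates, as OpenCV has them. Camera axes: x right, y down, z forward; pixel columns grow to the right and rows downward; lengths in m; the calibration is good to about 2 mm. A picture is of the moment at which its call begins.
- ctrl.finish_job(): hands the job in; it is judged then, once.
The state is a dict: "t": time; "q": joint angles; "dq": joint speeds; "effort": joint torques, N m; "tool_pos": TCP position; "tool_rot": TCP orientation; "contact_force": force on the tool from outside, world axes, zero at the start; "wrist_torque": the same for the moment, N m; "opening": finger opening in m; "grip_force": force on a finger pad.
Only numpy, scipy, OpenCV 4.12 (cv2) and the standard library are available. Lean on these libraries where they do the work, as an engineer would, in place of code of your own. Each camera call takes 0.05 s, during which the arm holds its last target. There are 200 camera calls.

TASK

Pull open the drawer of the stamp chest, take out the ink pad's lid and press it down on the ink-pad pot until it snaps home and sits level on the rim. Put every rubber stamp that stands about on the bench into the drawer, then push the drawer fully shut; leave the other things on the bench where they are.

Things in the scene. Friction and masses are not known exactly. Their poses are not given: they have to be found in the camera images.
- chest: low wooden stamp chest fixed on the bench, one green-fronted drawer facing the robot: 250 deep (its x, away from the robot), 250 wide (y), 110 high (flat top panel 10 thick). Origin: on the bench, middle of the front plane of the carcass; its z up. A few degrees of yaw vary. The carcass opening is clear up to 100 above the bench, so a standing stamp passes under the top.
- drawer (a joint): the drawer's slide, in m: 0 fully shut, 0.16 fully open; it opens along the chest's -x (towards the robot) and stays where it is left; about 2 N of friction. It may start a few mm open. When open by the value q the front panel's outer face lies 12 mm + q in front of the carcass plane.
- drawer_handle (a point): middle of the drawer's steel bar handle: bar 10 thick, 120 long along the point's y, level, 81 above the bench, its axis 42 in front of the front panel (clear gap 37), held by two posts 50 either side of the middle; moves with the drawer; point axes as the chest's (x points into the chest).
- drawer_floor (a point): centre of the drawer's inner floor (top side of the floor, 18 above the bench), moves with the drawer; axes as the chest's. The inside reaches 112 mm to the front panel (-x), 106 mm to the back wall (+x) and 104 mm to each side (y). Back and side walls rise 45 above the floor, the front panel to 102 above the bench. With the drawer fully open only the part from -112 to +47 in x is uncovered, the rest is under the chest's top.
- lid: ink-pad lid: orange disc of radius 31, 5 thick, with a black round knob on top (radius 11, 24 high) and a grey plug below (16 long; its bottom 6 are a pilot of radius 22, then a bead of radius 25.5). Total height 45, disc top 21 above the origin, knob top 45. Origin: centre of the plug's underside; z up along the knob. 60 g. Starts in the drawer, towards its front, standing on its plug with the knob up.
- pot: round dark steel ink-pad pot with a violet pad inside, fixed on the bench: outer radius 32, 34 high, mouth radius 27. Origin: centre of its underside, z up. Three small brass sprung catches stand into the mouth 31 above its base: a lid only set down stays about 8 proud on them, and a push of about 10 N (20 N does no harm) snaps it past them. Seated, the lid's disc lies flat on the rim and the lid's origin is 18 above the pot's.
- stamp_red: rubber stamp with a red upright knob (radius 12, from 30 to 60 above its underside) on a thin neck (radius 8) over a wooden block 44 x 30 (its x, y), 16 high; 60 high in all, about 80 g. Origin: centre of its underside, z up. Stands on the bench at the start, or is absent.
- stamp_blue: rubber stamp with a blue upright knob (radius 12, from 30 to 60 above its underside) on a thin neck (radius 8) over a wooden block 44 x 30 (its x, y), 16 high; 60 high in all, about 80 g. Origin: centre of its underside, z up. Stands on the bench at the start, or is absent.
- stamp_yellow: rubber stamp with a yellow upright knob (radius 12, from 30 to 60 above its underside) on a thin neck (radius 8) over a wooden block 44 x 30 (its x, y), 16 high; 60 high in all, about 80 g. Origin: centre of its underside, z up. Stands on the bench at the start, or is absent.
- stamp_white: rubber stamp with a white upright knob (radius 12, from 30 to 60 above its underside) on a thin neck (radius 8) over a wooden block 44 x 30 (its x, y), 16 high; 60 high in all, about 80 g. Origin: centre of its underside, z up. Stands on the bench at the start, or is absent.
- ink_bottle: amber ink bottle, radius 26, 100 high; bystander; origin: centre of underside
- mug: blue mug, radius 38, 85 high; bystander; origin: centre of underside
- hammer: hammer lying on the bench; bystander; origin near its middle
- nail_tin: nail tin, radius 32, 60 high; bystander; origin: centre of underside
- tape_roll: cardboard-coloured roll of tape lying flat, radius 42, 24 high; bystander; origin: centre of underside
Mind the look-alikes: they are no part of the job. What is shaped like the stamp_blue but turquoise is not meant.

How it is judged:
By the outcome, as a careful person would: the job done as asked, in the order asked, and still so for the second after the job is handed in, with the robot touching nothing.
Of stamp_red, stamp_blue, stamp_yellow, stamp_white only 2 to 4 are there at a start; the rules pass over those that are not, and their reading is None.
At some moment in a run one of stamp_red, stamp_blue, stamp_yellow, stamp_white may be knocked a few centimetres aside while the robot is not near it.
It also fails if it takes over 210 s, if anything falls off the work surface, if the arm or the gripper's body presses on something with over 40 N, if the wrist force passes 120 N, or if a joint passes its speed limit or range.

## Working session

There is one attempt and no reset: what is moved stays moved. The work goes in short steps, Python scripts to look and compute and a shell command to move; the robot and the scene stay as the last step left them, time stands still between calls to the robot, and variables do not carry over. Pictures are saved under pics/ and viewed, at most 14 in all, crops included, and the job is handed in when it is done.

```bash
mkdir -p pics; ls; python3 - <<'E'
from station import telemetry, optics
import cv2,numpy as np
o=telemetry.get_obs(); print({k:np.round(v,3).tolist() for k,v in o.items()})
for n in ("top","scene"):
    d=optics.get_image(n); np.savez(f"pics/{n}0.npz",**d); cv2.imwrite(f"pics/{n}0.png",cv2.resize(d["image"][...,::-1],(800,600),interpolation=cv2.INTER_CUBIC))
    print(n,d["fx"],d["cx"],d["cy"],d["rvec"],d["tvec"])
E
```

```text
pics
{'t': 0.0, 'q': [-1.34, 0.053, 1.614, 0.0, 1.476, -0.119], 'dq': [0.001, -0.002, 0.001, -0.0, -0.001, 0.0], 'effort': [-0.001, -39.368, -37.018, -0.0, 0.007, 0.0], 'tool_pos': [0.214, -0.587, 0.23], 'tool_rot': [-3.092, -0.546, 0.0], 'contact_force': [-0.007, 0.227, 0.17], 'wrist_torque': [-0.02, -0.036, -0.002], 'grip_force': 0.0, 'opening': 0.086}
top 449.34281786654134 279.9878352152702 210.815955658645 [ 2.18783463 -2.13821908  0.12696862] [0.04309959 0.53960299 1.55326016]
scene 431.07363595293134 279.2212437926425 212.12458418052958 [ 1.04193286  2.37882808 -1.11311503] [ 0.33495868 -0.2100592   1.61278635]
```

View pics/top0.png

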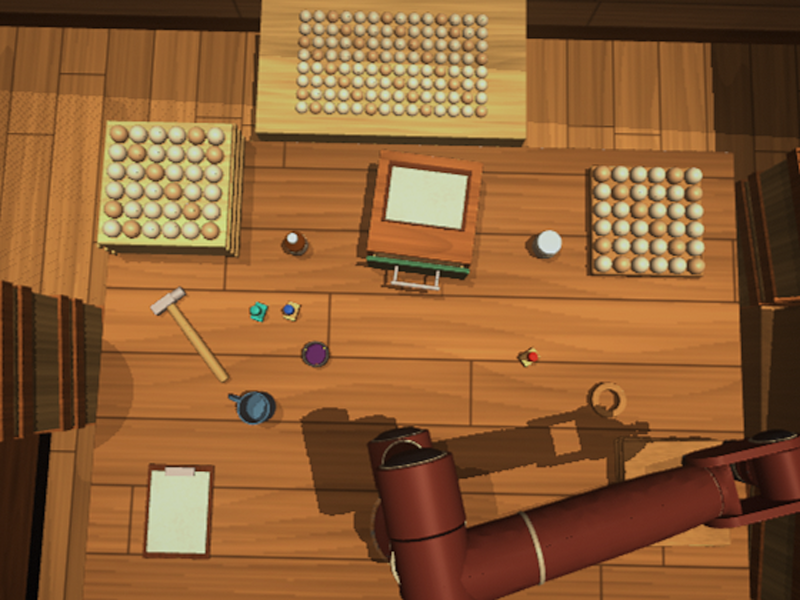

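View pics/scene0.png

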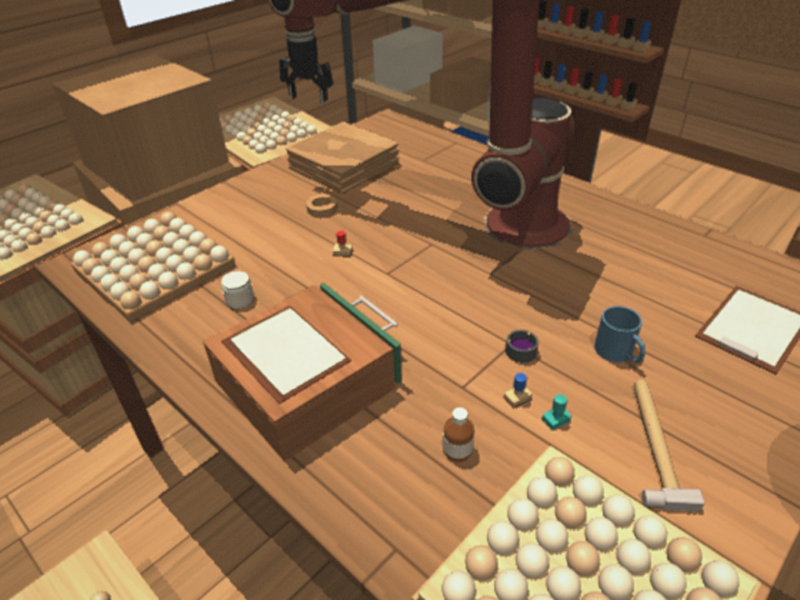

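The top view shows the red stamp at (530,357), the blue one at (290,311) with the turquoise look-alike at (258,312). It also shows the pot at (316,354), the handle from (392,284) to (440,290) and the green front from (367,262) to (468,272). The scene view agrees: red (342,243), blue (518,390), pot (521,346). No yellow or white stamp is visible.

```bash
cat > h.py <<'E'
import numpy as np,cv2
from scipy.spatial.transform import Rotation as R
def cloud(d):
    h,w=d["depth"].shape; u,v=np.meshgrid(np.arange(w),np.arange(h)); z=d["depth"]
    P=np.stack([(u-d["cx"])*z/d["fx"],(v-d["cy"])*z/d["fy"],z],-1)-d["tvec"]
    W=P@cv2.Rodrigues(np.array(d["rvec"]))[0]; W[z==0]=np.nan
    return W
def hsv(d): return cv2.cvtColor(np.ascontiguousarray(d["image"]),cv2.COLOR_RGB2HSV)
def rel(pos,rot,o):  # tool-frame row numbers for target pos, rotation R
    T=R.from_rotvec(o["tool_rot"]); 
    return np.round(np.r_[(T.inv()*rot).as_rotvec()/np.radians(30),T.inv().apply(np.array(pos)-o["tool_pos"])/.3],4)
def down(yaw): # tool down with tool y along angle yaw+90, x along yaw
    return R.from_euler('z',yaw)*R.from_rotvec([np.pi,0,0])
E
python3 - <<'E'
from h import *
for n in("top","scene"):
    d=dict(np.load(f"pics/{n}0.npz")); W=cloud(d); H=hsv(d).astype(int); z=W[...,2]; x=W[...,0];y=W[...,1]
    h,s,v=H[...,0],H[...,1],H[...,2]
    B=(x>.2)&(x<1.05)&(abs(y)<.75)&(z>.012)&(z<.2)
    for nm,m in {"red":((h<5)|(h>175))&(s>180)&(y<0)&(z<.09),"blue":(h>108)&(h<125)&(s>150)&(z<.08),"turq":(h>75)&(h<95)&(s>150),"violet":(h>125)&(h<165)&(s>100),"green":(h>55)&(h<80)&(s>100)&(z>.05)}.items():
        m=m&B
        nn,l,st,c=cv2.connectedComponentsWithStats(m.astype(np.uint8),connectivity=8)
        for i in range(1,nn):
            if st[i,4]>=12:
                k=l==i; print(n,nm,st[i,4],c[i].round(1),"mean",W[k].mean(0).round(3),"min",W[k].min(0).round(3),"max",W[k].max(0).round(3))
    # handle
    m=B&(z>.065)&(z<.1)&(s<90)&(x>.5)&(x<.8)&(abs(y)<.15)
    P=W[m]; print(n,"handle",len(P),P.mean(0).round(3),P.min(0).round(3),P.max(0).round(3)); np.save(f"pics/h{n}.npy",P)
    # chest top
    m=B&(z>.1)&(z<.125)&(x>.5)&(abs(y)<.3); P=W[m][:,:2]; print(n,"chesttop z",np.median(z[m]).round(4),cv2.minAreaRect(P.astype(np.float32)))
    # clusters of objects
    m=B&(z>.015)
    nn,l,st,c=cv2.connectedComponentsWithStats(m.astype(np.uint8))
    for i in range(1,nn):
        if st[i,4]>25:
            k=l==i;print("   obj",st[i,4],c[i].round(),((W[k].min(0)+W[k].max(0))/2).round(3),"ext",np.ptp(W[k],axis=0).round(3),"zmax",z[k].max().round(3))
E
```

```text
top red 31 [372.5 249.4] mean [ 0.409 -0.265  0.058] min [ 0.4   -0.275  0.051] max [ 0.418 -0.256  0.067]
top blue 28 [201.7 216.3] mean [0.51  0.326 0.058] min [0.501 0.317 0.046] max [0.518 0.335 0.064]
top turq 47 [180.1 215.9] mean [0.511 0.404 0.041] min [0.498 0.392 0.012] max [0.528 0.415 0.064]
top turq 21 [180.5 222.1] mean [0.492 0.407 0.016] min [0.485 0.399 0.013] max [0.499 0.417 0.025]
top violet 101 [220.5 247.6] mean [0.405 0.262 0.016] min [0.382 0.239 0.012] max [0.428 0.285 0.029]
top handle 127 [0.582 0.02  0.084] [ 0.564 -0.061  0.066] [0.636 0.092 0.099]
top chesttop z 0.1109 ((0.7508366107940674, 0.0044602155685424805), (0.2502204179763794, 0.2745162546634674), 83.92399597167969)
   obj 8479 [122. 131.] [0.8   0.607 0.087] ext [0.313 0.287 0.143] zmax 0.159
   obj 6088 [296. 150.] [0.732 0.004 0.069] ext [0.337 0.274 0.108] zmax 0.124
   obj 6003 [452. 154.] [ 0.759 -0.557  0.04 ] ext [0.281 0.283 0.051] zmax 0.066
   obj 303 [382. 170.] [ 0.691 -0.303  0.043] ext [0.064 0.063 0.053] zmax 0.07
   obj 208 [206. 169.] [0.677 0.318 0.063] ext [0.049 0.049 0.088] 
[... 1676 characters left out ...]
4 [166. 201.] [ 0.693 -0.302  0.039] ext [0.063 0.066 0.048] zmax 0.063
   obj 10042 [213. 255.] [0.733 0.003 0.066] ext [0.335 0.281 0.103] zmax 0.118
   obj 1004 [434. 233.] [0.276 0.412 0.051] ext [0.082 0.106 0.072] zmax 0.087
   obj 269 [366. 241.] [0.406 0.264 0.027] ext [0.069 0.066 0.023] zmax 0.038
   obj 182 [363. 271.] [0.515 0.33  0.039] ext [0.045 0.033 0.047] zmax 0.062
   obj 1224 [464. 321.] [0.452 0.576 0.022] ext [0.234 0.199 0.015] zmax 0.03
   obj 196 [391. 286.] [0.512 0.409 0.039] ext [0.043 0.038 0.048] zmax 0.063
   obj 601 [321. 304.] [0.683 0.322 0.059] ext [0.048 0.049 0.088] zmax 0.103
   obj 13732 [404. 383.] [0.8   0.607 0.128] ext [0.312 0.285 0.046] zmax 0.152
```

```bash
cat >> h.py <<'E'
def go(pos,yawdeg,lim=True):
    from station import telemetry
    o=telemetry.get_obs(); r=rel(pos,down(np.radians(yawdeg)),o); print("row",r.tolist(),"rows_needed",max(np.linalg.norm(r[3:])*300/62.5,np.linalg.norm(r[:3])*30/10.7).round(1)); return r
E
python3 - <<'E'
from h import *
for n in("top","scene"):
    d=dict(np.load(f"pics/{n}0.npz"));W=cloud(d);H=hsv(d).astype(int);z=W[...,2]
    m=(z>.07)&(z<.1)&(W[...,0]>.54)&(W[...,0]<.6)&(abs(W[...,1]-.015)<.09)&(H[...,1]<120)
    P=W[m]; k=np.ones(len(P),bool)
    for i in range(6):
        a=np.polyfit(P[k,1],P[k,0],1); r=P[:,0]-np.polyval(a,P[:,1]); k=abs(r)<.006
    e=P[k]; print(n,k.sum(),"slope deg",np.degrees(np.arctan(a[0])),"y",e[:,1].min(),e[:,1].max(),"mid",e.mean(0),np.polyval(a,(e[:,1].min()+e[:,1].max())/2))
go([.39,-.3,.231],50)
E
```

```text
top 92 slope deg 6.185341681316959 y -0.03284027192364774 0.080535725941751 mid [0.57276144 0.02186602 0.08462253] 0.5729762145659612
scene 110 slope deg 6.096683411563132 y -0.03420196366761124 0.0820852422774821 mid [0.5766295  0.02574942 0.08362921] 0.5764364064833157
row [-0.0033, -0.0013, -0.9986, 0.8783, -0.6965, -0.0012] rows_needed 5.4
```

```bash
python3 -m pendant '[0,0,-0.33,0.29,-0.23,0,1, 0,0,-0.66,0.58,-0.46,0,0.6, 0,0,-1,0.88,-0.7,0,0.4, 0,0,-1,0.88,-0.7,0,0.35, 0,0,-1,0.88,-0.7,0,0.35, 0,0,-1,0.88,-0.7,0,0.35,0,0,-1,0.88,-0.7,0,0.35]' 40; python3 -c "
from h import *
go([.565,.024,.16],79)"
```

```text
t: 0.98
tool_pos: [0.3907, -0.2979, 0.2309]
tool_rot: [-2.844, -1.333, 0.0]
contact_force: [0.6, -0.4, -0.4]
opening: 0.0302
grip_force: 0.0
row [-0.001, -0.0002, -0.959, 1.1963, -0.2397, 0.2364] rows_needed 6.0
```

```bash
python3 -m pendant '[0,0,-0.3,0.25,-0.05,0.05,0.35, 0,0,-0.6,0.5,-0.1,0.1,0.35, 0,0,-0.96,0.7,-0.15,0.15,0.35, 0,0,-0.96,0.9,-0.2,0.2,0.35, 0,0,-0.96,1,-0.24,0.236,0.35, 0,0,-0.96,1,-0.24,0.236,0.35,0,0,-0.96,1,-0.24,0.236,0.35]'; python3 - <<'E'
from h import *
from station import optics
go([.5735,.0235,.062],83.9)
d=optics.get_image("wrist"); np.savez("pics/w1.npz",**d); cv2.imwrite("pics/w1.png",d["image"][...,::-1])
E
```

```text
t: 1.85
tool_pos: [0.5276, -0.0241, 0.1602]
tool_rot: [-2.427, -1.995, 0.002]
contact_force: [0.5, -0.2, 0.5]
opening: 0.0296
grip_force: 0.0
row [-0.0015, 0.0015, -0.1692, 0.1856, 0.1195, 0.327] rows_needed 1.9
```

View pics/w1.png

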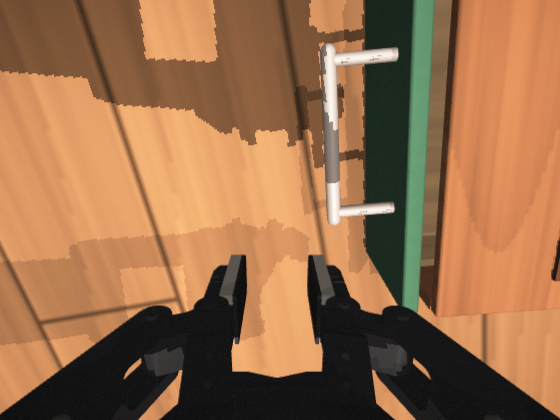

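The wrist picture shows the bar from (328,48) to (333,222) and the panel to the right of it; the drawer is slightly open.

```bash
python3 - <<'E'
from h import *
d=dict(np.load("pics/w1.npz"));W=cloud(d)
for p in [(328,52),(330,90),(332,135),(333,180),(333,215),(420,80),(415,200)]: print(p,np.nanmedian(W[p[1]-1:p[1]+2,p[0]-1:p[0]+2].reshape(-1,3),axis=0).round(4))
E
```

```text
(328, 52) [0.5797 0.0768 0.0867]
(330, 90) [0.5776 0.055  0.0868]
(332, 135) [0.5748 0.0274 0.0862]
(333, 180) [ 0.5713 -0.0026  0.0868]
(333, 215) [ 0.5678 -0.0277  0.0864]
(420, 80) [0.6248 0.0506 0.1063]
(415, 200) [ 0.6179 -0.0202  0.1061]
```

```bash
python3 -m pendant '[0,0,-0.18,0.1,0.06,0,0.35, 0,0,-0.18,0.186,0.12,0,0.35, 0,0,-0.18,0.186,0.12,0.1,0.35, 0,0,-0.18,0.186,0.12,0.25,0.35, 0,0,-0.18,0.186,0.12,0.327,0.35, 0,0,-0.18,0.186,0.12,0.327,0.35, 0,0,-0.18,0.186,0.12,0.327,0, 0,0,-0.18,0.186,0.12,0.327,0, 0,0,-0.18,0.186,0.12,0.327,0, 0,0,-0.18,0.186,0.12,0.327,0]' 40; python3 - <<'E'
from h import *
from station import telemetry
o=telemetry.get_obs(); c=np.array([-np.cos(np.radians(6.3)),np.sin(np.radians(6.3)),0])
print(rel(np.array(o["tool_pos"])+.15*c,R.from_rotvec(o["tool_rot"]),o))
E
```

```text
t: 3.15
tool_pos: [0.5744, 0.023, 0.0633]
tool_rot: [2.328, 2.105, -0.001]
contact_force: [-0.3, -6.3, 1.2]
opening: 0.0082
grip_force: 39.1
[ 0.      0.      0.      0.0046 -0.5    -0.0009]
```

```bash
python3 -m pendant '[0,0,0,0,-0.05,0,0, 0,0,0,0,-0.1,0,0, 0,0,0,0,-0.16,0,0, 0,0,0,0,-0.22,0,0, 0,0,0,0,-0.28,0,0, 0,0,0,0,-0.34,0,0, 0,0,0,0,-0.39,0,0, 0,0,0,0,-0.43,0,0, 0,0,0,0,-0.46,0,0, 0,0,0,0,-0.49,0,0, 0,0,0,0,-0.49,0,0]'
```

```text
t: 4.53
tool_pos: [0.4274, 0.0389, 0.0633]
tool_rot: [2.329, 2.107, -0.001]
contact_force: [-2.1, -4.3, 5.4]
opening: 0.0085
grip_force: 41.3
```

```bash
python3 -m pendant '[0,0,0,0,0,0,0.35, 0,0,0,0,0,0,0.35, 0,0,0,0,0,0,0.35, 0,0,0,0,0,-0.1,0.35, 0,0,0,0,0,-0.3,0.35, 0,0,0,0,0.1,-0.5,0.6, 0,0,0,-0.15,0.25,-0.6,0.8, 0,0,0,-0.3,0.45,-0.6,0.8, 0,0,0,-0.3,0.45,-0.6,0.8,0,0,0,-0.3,0.45,-0.6,0.8]'; python3 - <<'E'
from h import *
from station import optics
for n in("wrist","top","scene"):
    d=optics.get_image(n); np.savez(f"pics/{n}2.npz",**d); cv2.imwrite(f"pics/{n}2.png",d["image"][...,::-1])
E
```

```text
t: 5.78
tool_pos: [0.5534, -0.0645, 0.2418]
tool_rot: [-2.331, -2.104, 0.001]
contact_force: [-0.5, -0.4, -0.6]
opening: 0.0681
grip_force: 0.0
```

View pics/wrist2.png

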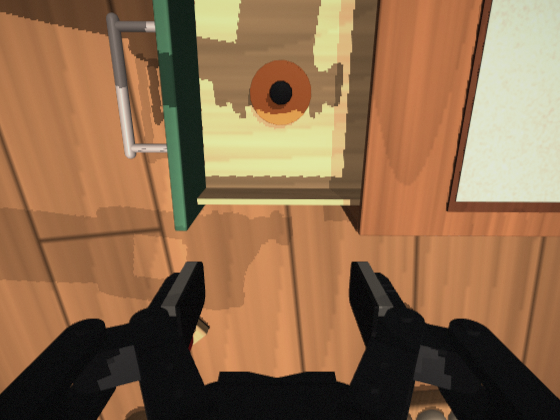

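View pics/top2.png

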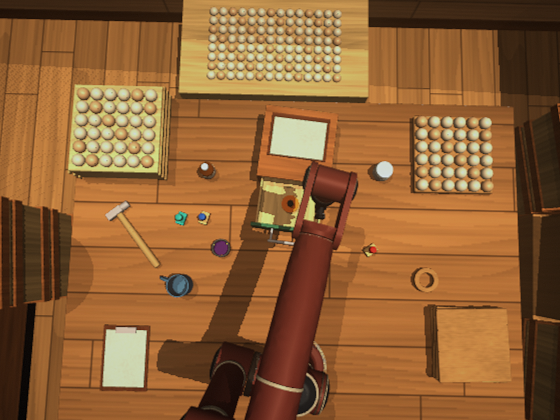

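The wrist picture shows the lid with its knob at (281,92) and its disc edge around (250-311, 60-125), in the middle of the drawer opening. The top picture shows no further stamps on the ground uncovered: red at (371,250), blue at (203,217).

```bash
python3 - <<'E'
from h import *
for n in ("wrist","top","scene"):
    d=dict(np.load(f"pics/{n}2.npz"));W=cloud(d);H=hsv(d).astype(int);x,y,z=np.moveaxis(W,-1,0)
    box=(abs(x-.56)<.1)&(abs(y-.025)<.08)
    m=box&(H[...,0]<14)&(H[...,1]>180)&(H[...,2]>60)&(z>.03)&(z<.052)
    k=box&(H[...,2]<60)&(z>.052)&(z<.075)
    k2=k&(z>.057)
    for nm,q in(("disc",m),("knob",k),("knobtop",k2)):
        P=W[q]; 
        if len(P)>3: print(n,nm,len(P),P.mean(0).round(4),((P.min(0)+P.max(0))/2).round(4),np.ptp(P,axis=0).round(4),np.median(P[:,2]).round(4))
d=dict(np.load("pics/wrist2.npz"));W=cloud(d)
for p in [(281,92),(280,80),(280,118),(258,92),(305,92),(230,170),(182,100),(364,100),(370,150),(280,202)]: print(p,W[p[1],p[0]].round(4))
o=dict(tool_pos=0)
go([.56,.03,.2],83.7)
E
```

```text
wrist disc 2033 [0.5664 0.0273 0.0393] [0.5662 0.0277 0.0393] [0.0604 0.0503 0.0053] 0.0393
wrist knob 1561 [0.5038 0.0292 0.0637] [0.524  0.025  0.0635] [0.1047 0.1599 0.023 ] 0.0634
wrist knobtop 1337 [0.5076 0.0287 0.0652] [0.524  0.0249 0.066 ] [0.1047 0.1596 0.018 ] 0.0639
top disc 153 [0.5656 0.0279 0.0383] [0.5664 0.0279 0.0395] [0.058  0.0427 0.016 ] 0.0381
top knob 30 [0.5412 0.0269 0.0636] [0.5195 0.0376 0.0642] [0.1026 0.0467 0.0213] 0.0636
top knobtop 26 [0.5414 0.0276 0.065 ] [0.519  0.0377 0.0667] [0.1017 0.0464 0.0163] 0.0649
scene disc 97 [0.5692 0.0305 0.0383] [0.565  0.0275 0.0383] [0.0507 0.0498 0.0067] 0.0383
scene knob 129 [0.5047 0.0294 0.0622] [0.5241 0.0251 0.0636] [0.1088 0.1596 0.0225] 0.0622
scene knobtop 98 [0.5039 0.0293 0.0647] [0.5235 0.0261 0.066 ] [0.1077 0.1576 0.0177] 0.0636
(281, 92) [0.5668 0.0233 0.063 ]
(280, 80) [0.5669 0.0339 0.0605]
(280, 118) [ 0.5637 -0.0011  0.0386]
(258, 92) [0.5443 0.0262 0.0398]
(305, 92) [0.5909 0.0214 0.0401]
(230, 170) [ 0.5014 -0.0532  0.0189]
(182, 100) [0.4802 0.025  0.0868]
(364, 100) [nan nan nan]
(370, 150) [ 0.6356 -0.0309  0.1111]
(280, 202) [ 0.5553 -0.0831  0.0636]
row [-0.0022, -0.0011, 0.0194, 0.3107, -0.0047, 0.1398] rows_needed 1.6
```

```bash
python3 - <<'E'
from h import *
d=dict(np.load("pics/wrist2.npz"));W=cloud(d);H=hsv(d).astype(int);x,y,z=np.moveaxis(W,-1,0)
k=(np.hypot(x-.5665,y-.027)<.022)&(z>.058)
P=W[k];print(len(P),((P.min(0)+P.max(0))/2).round(4),np.ptp(P,axis=0).round(4),cv2.minEnclosingCircle(P[:,:2].astype(np.float32)))
k=(np.hypot(x-.5665,y-.027)<.036)&(z>.032)&(z<.045)
P=W[k];print(len(P),cv2.minEnclosingCircle(P[:,:2].astype(np.float32)))
go([.5665,.027,.042],83.7)
E
```

```text
437 [0.5661 0.0233 0.0629] [0.0206 0.0211 0.0056] ((0.5663237571716309, 0.023276306688785553), 0.010962530970573425)
2679 ((0.5662729740142822, 0.02336740307509899), 0.030909081920981407)
row [-0.0022, -0.0011, 0.0194, 0.3026, 0.0184, 0.6665] rows_needed 3.5
```

```bash
python3 -m pendant '[0,0,0.02,0.15,0.01,0.05,0.75, 0,0,0.02,0.29,0.019,0.15,0.75, 0,0,0.02,0.29,0.019,0.3,0.75, 0,0,0.02,0.29,0.019,0.45,0.75, 0,0,0.02,0.29,0.019,0.58,0.7, 0,0,0.02,0.29,0.019,0.665,0.6, 0,0,0.02,0.29,0.019,0.667,0.6, 0,0,0.02,0.29,0.019,0.667,0, 0,0,0.02,0.29,0.019,0.667,0, 0,0,0.02,0.29,0.019,0.667,0, 0,0,0.02,0.29,0.019,0.667,0,0,0,0.02,0.29,0.019,0.667,0]' 60
```

```text
t: 7.42
tool_pos: [0.5688, 0.0223, 0.0447]
tool_rot: [2.34, 2.093, 0.004]
contact_force: [-1.1, 0.6, 6.8]
opening: 0.0193
grip_force: 59.3
```

```bash
python3 -m pendant '[0,0,0,0,0,-0.08,0, 0,0,0,0,0,-0.25,0, 0,0,0,0,0,-0.42,0, 0,0,0,0,0,-0.45,0]'; python3 - <<'E'
from h import *
from station import optics,telemetry
for n in("top0","scene0"):
    d=dict(np.load(f"pics/{n}.npz"));W=cloud(d);x,y,z=np.moveaxis(W,-1,0)
    k=(np.hypot(x-.406,y-.264)<.05)&(z>.02); P=W[k]; print(n,cv2.minEnclosingCircle(P[:,:2].astype(np.float32)),np.median(P[:,2]))
go([.42,.17,.2],83.7)
E
```

```text
t: 7.92
tool_pos: [0.57, 0.022, 0.183]
tool_rot: [2.336, 2.09, 0.01]
contact_force: [0.5, -0.5, -0.8]
opening: 0.0193
grip_force: 58.8
top0 ((0.4054996967315674, 0.2623569071292877), 0.03256959095597267) 0.031763405009370985
scene0 ((0.4059751629829407, 0.26374247670173645), 0.0349462553858757) 0.030120976958099795
row [0.0179, -0.0002, -0.002, 0.4351, -0.551, -0.0619] rows_needed 3.4
```

Move beside the pot so the wrist camera sees both the pot and the held lid.

```bash
python3 -m pendant '[0,0,0,0.1,-0.13,0,0, 0,0,0,0.22,-0.28,-0.03,0, 0,0,0,0.33,-0.42,-0.06,0, 0.018,0,0,0.435,-0.55,-0.06,0, 0.018,0,0,0.435,-0.55,-0.06,0]'; python3 - <<'E'
from h import *
from station import optics
d=optics.get_image("wrist"); np.savez("pics/w3.npz",**d); cv2.imwrite("pics/w3.png",d["image"][...,::-1])
W=cloud(d);x,y,z=np.moveaxis(W,-1,0)
k=(np.hypot(x-.406,y-.263)<.045)&(z>.026)&(z<.05); P=W[k]; print(cv2.minEnclosingCircle(P[:,:2].astype(np.float32)),np.median(P[:,2]),len(P))
E
```

```text
t: 8.55
tool_pos: [0.4155, 0.1718, 0.1943]
tool_rot: [-2.331, -2.094, 0.011]
contact_force: [-0.1, 0.1, -0.7]
opening: 0.0195
grip_force: 58.9
((0.4064270555973053, 0.2620657682418823), 0.03185567632317543) 0.0339646351110526 1420
```

View pics/w3.png

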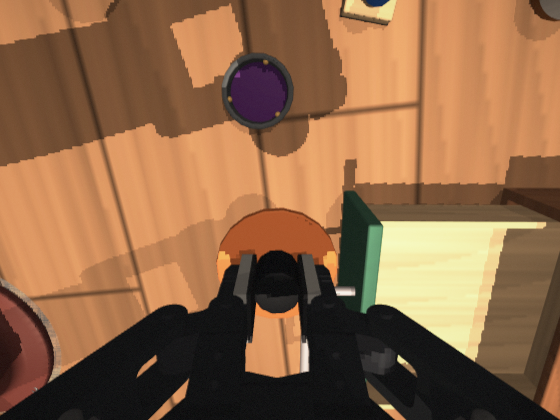

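The wrist picture shows the pot at (258,90), with catches visible at (265,61), (229,98) and (277,114), and the lid held with the knob at (278,280).

```bash
python3 - <<'E'
from h import *
from station import telemetry
o=telemetry.get_obs(); p=np.array(o["tool_pos"]); T=R.from_rotvec(o["tool_rot"])
d=dict(np.load("pics/w3.npz"));W=cloud(d);H=hsv(d).astype(int);x,y,z=np.moveaxis(W,-1,0)
k=(np.hypot(x-p[0],y-p[1])<.045)&(H[...,0]<16)&(H[...,1]>150)&(z>.15)&(z<.22)
P=W[k]; print(p,len(P),P.min(0),P.max(0))
med=np.median(P[:,2]); P=P[abs(P[:,2]-med)<.006]
A=np.c_[P[:,:2],np.ones(len(P))]; c=np.linalg.lstsq(A,P[:,2],rcond=None)[0]; print("tilt deg",np.degrees(c[:2]),"z at tcp",c@[p[0],p[1],1])
hull=cv2.convexHull(P[:,:2].astype(np.float32))[:,0]
# circle fit radius 31 on outer far edge (y larger)
from scipy.optimize import least_squares
e=hull[hull[:,1]>p[1]+.005]
s=least_squares(lambda q:np.hypot(e[:,0]-q[0],e[:,1]-q[1])-.031,p[:2],loss="soft_l1",f_scale=.0005); print("centre",s.x,"res",abs(s.fun).max(), "off from tcp",s.x-p[:2])
print(T.apply([0,0,1]))
off=np.r_[s.x-p[:2],0]
go(np.r_[.4064,.2621,.09]-off,83.7)
go(np.r_[.4064,.2621,.0447]-off,83.7)
E
```

```text
[0.41662002 0.17082483 0.19447724] 5036 [0.38544993 0.14124951 0.1841881 ] [0.44664069 0.20322911 0.2171103 ]
tilt deg [-0.91623835 -0.32597427] z at tcp 0.189074432708694
centre [0.41591635 0.17227546] res 0.00026109138322280914 off from tcp [-0.00070368  0.00145064]
[-9.90552457e-03  5.74875965e-04 -9.99950774e-01]
row [-0.0189, 0.001, 0.0028, 0.2944, -0.0605, 0.3487] rows_needed 2.2
row [-0.0189, 0.001, 0.0028, 0.2945, -0.059, 0.4997] rows_needed 2.8
```

```bash
python3 -m pendant '[0,0,0,0.1,-0.02,0,0, -0.019,0,0,0.2,-0.04,0.05,0, -0.019,0,0,0.294,-0.06,0.12,0, -0.019,0,0,0.294,-0.06,0.25,0, -0.019,0,0,0.294,-0.06,0.3,0, -0.019,0,0,0.294,-0.06,0.3,0, -0.019,0,0,0.294,-0.06,0.3,0]'; python3 - <<'E'
from h import *
off=np.array([-.0007,.00145,0])
go(np.r_[.4064,.2621,.0444]-off,83.7)
E
```

```text
t: 9.48
tool_pos: [0.4101, 0.2599, 0.1069]
tool_rot: [2.341, 2.093, 0.004]
contact_force: [-0.7, 0.6, 0.3]
opening: 0.0197
grip_force: 58.9
row [0.005, -0.0021, -0.004, 0.0012, -0.0107, 0.2085] rows_needed 1.0
```

```bash
python3 -m pendant '[0,0,0,0,-0.01,0.05,0, 0,0,0,0.001,-0.01,0.1,0, 0,0,0,0.001,-0.01,0.14,0, 0,0,0,0.001,-0.01,0.165,0, 0,0,0,0.001,-0.01,0.165,0, 0,0,0,0.001,-0.01,0.165,0]'
```

```text
t: 10.22
tool_pos: [0.4062, 0.2608, 0.0563]
tool_rot: [2.341, 2.094, 0.002]
contact_force: [0.8, -0.7, -0.3]
opening: 0.0196
grip_force: 58.9
```

```bash
python3 -m pendant '[0,0,0,0,0,0.01,0, 0,0,0,0,0,0.02,0, 0,0,0,0,0,0.03,0, 0,0,0,0,0,0.036,0, 0,0,0,0,0,0.042,0, 0,0,0,0,0,0.046,0,0,0,0,0,0,0.046,0]'
```

```text
t: 11.1
tool_pos: [0.4061, 0.2608, 0.0446]
tool_rot: [-2.341, -2.095, 0.001]
contact_force: [-7.8, -3.1, 18.2]
opening: 0.0199
grip_force: 60.9
```

```bash
python3 -m pendant '[0,0,0,0,0,0.002,0, 0,0,0,0,0,0.002,0.6, 0,0,0,0,0,0,0.6, 0,0,0,0,0,0,0.6, 0,0,0,0,0,-0.1,0.6, 0,0,0,0,0,-0.3,0.6, 0,0,0,-0.15,0,-0.5,0.6, 0,0,0,-0.3,0,-0.5,0.6, 0,0,0,-0.3,0,-0.5,0.6, 0,0,0,-0.3,0,-0.5,0.6]'; python3 - <<'E'
from h import *
from station import optics
d=optics.get_image("wrist"); np.savez("pics/w4.npz",**d); cv2.imwrite("pics/w4.png",d["image"][...,::-1])
W=cloud(d);H=hsv(d).astype(int);x,y,z=np.moveaxis(W,-1,0)
k=(np.hypot(x-.406,y-.262)<.034)&(np.hypot(x-.406,y-.262)>.014)&(z>.025)&(z<.06)&(H[...,0]<16)
P=W[k]; print(cv2.minEnclosingCircle(P[:,:2].astype(np.float32)),np.median(P[:,2]),len(P))
c=np.linalg.lstsq(np.c_[P[:,:2]-[.406,.262],np.ones(len(P))],P[:,2],rcond=None)[0]; print("tilt",np.degrees(c[:2]),c[2])
# blue stamp
k=(np.hypot(x-.511,y-.328)<.04)&(z>.008)&(z<.025);P=W[k]
if len(P): print("block",len(P),cv2.minAreaRect(P[:,:2].astype(np.float32)),np.median(P[:,2]))
k=(np.hypot(x-.511,y-.328)<.04)&(z>.052);P=W[k]
if len(P): print("knob",len(P),cv2.minEnclosingCircle(P[:,:2].astype(np.float32)),np.median(P[:,2]))
E
```

```text
t: 12.35
tool_pos: [0.3956, 0.1711, 0.1915]
tool_rot: [-2.342, -2.094, 0.0]
contact_force: [0.6, -0.3, -1.1]
opening: 0.0511
grip_force: 0.0
((0.40672576427459717, 0.2622195780277252), 0.032065145671367645) 0.039280737943523825 3550
tilt [ 0.30051567 -0.57541727] 0.039121159654152325
block 730 ((0.5094263553619385, 0.3165549039840698), (0.01229703426361084, 0.044661108404397964), 82.06187438964844) 0.015970983962607724
```

View pics/w4.png

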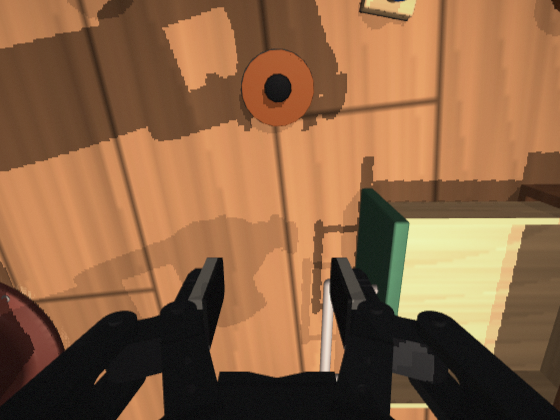

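The lid sits level on the pot at (278,88), its disc top measured at 39 mm, so it is seated. Next is the blue stamp.

```bash
python3 -c "
from h import *
go([.51,.235,.19],83.7)"
```

```text
row [-0.002, 0.0003, -0.0013, 0.2526, 0.3563, 0.0037] rows_needed 2.1
```

```bash
python3 -m pendant '[0,0,0,0.08,0.12,0,0.5, 0,0,0,0.17,0.24,0,0.5, 0,0,0,0.25,0.356,0,0.5, 0,0,0,0.25,0.356,0,0.5,0,0,0,0.25,0.356,0,0.5]'; cat >> h.py <<'E'
def stamp(d,cx,cy):
    W=cloud(d);x,y,z=np.moveaxis(W,-1,0); r=np.hypot(x-cx,y-cy)<.04
    P=W[r&(z>.009)&(z<.022)];b=cv2.minAreaRect(P[:,:2].astype(np.float32)); print("block",len(P),np.round(b[0],4),np.round(b[1],4),b[2],np.median(P[:,2]).round(4))
    Q=W[r&(z>.052)&(z<.08)];k=cv2.minEnclosingCircle(Q[:,:2].astype(np.float32)); print("knob",len(Q),np.round(k[0],4),round(k[1],4),np.median(Q[:,2]).round(4))
E
python3 - <<'E'
from h import *
from station import optics
d=optics.get_image("wrist"); np.savez("pics/w5.npz",**d); stamp(d,.511,.328)
go([.511,.327,.03],83.7)
E
```

```text
t: 13.02
tool_pos: [0.5093, 0.2344, 0.1909]
tool_rot: [-2.339, -2.096, 0.003]
contact_force: [-0.9, -0.5, 0.4]
opening: 0.0431
grip_force: 0.0
block 921 [0.5123 0.3281] [0.03   0.0439] 74.05683898925781 0.0162
knob 727 [0.5125 0.328 ] 0.012 0.0599
row [-0.0023, 0.0014, -0.0, 0.3088, -0.0272, 0.5376] rows_needed 3.0
```

```bash
python3 -m pendant '[0,0,0,0.15,-0.01,0,0.5, 0,0,0,0.313,-0.023,0.1,0.5, 0,0,0,0.313,-0.023,0.25,0.5, 0,0,0,0.313,-0.023,0.4,0.5, 0,0,0,0.313,-0.023,0.5,0.5, 0,0,0,0.313,-0.023,0.544,0.5, 0,0,0,0.313,-0.023,0.544,0.5, 0,0,0,0.313,-0.023,0.544,0, 0,0,0,0.313,-0.023,0.544,0, 0,0,0,0.313,-0.023,0.544,0, 0,0,0,0.313,-0.023,0.544,0]' 50; python3 -c "
from h import *
go([.5644,.0749,.2],83.7)
go([.5644,.0749,.047],83.7)"
```

```text
t: 14.45
tool_pos: [0.5152, 0.3287, 0.0312]
tool_rot: [2.34, 2.094, 0.006]
contact_force: [-1.0, -0.2, 6.7]
opening: 0.0223
grip_force: 49.3
row [0.0064, -0.0033, -0.0017, -0.8216, 0.2583, -0.5632] rows_needed 4.9
row [0.0064, -0.0033, -0.0017, -0.8224, 0.2566, -0.0532] rows_needed 4.1
```

```bash
python3 -m pendant '[0,0,0,0,0,-0.15,0, 0,0,0,0,0,-0.35,0, 0,0,0,-0.1,0.03,-0.5,0, 0,0,0,-0.28,0.08,-0.5,0, 0,0,0,-0.46,0.14,-0.5,0, 0,0,0,-0.64,0.2,-0.5,0, 0,0,0,-0.82,0.257,-0.5,0, 0,0,0,-0.82,0.257,-0.5,0, 0,0,0,-0.82,0.257,-0.4,0, 0,0,0,-0.82,0.257,-0.4,0]'; python3 - <<'E'
from h import *
from station import optics
go([.5644,.0749,.05],83.7)
d=optics.get_image("top"); np.savez("pics/top6.npz",**d); stamp(d,.411,-.265)
E
```

```text
t: 15.7
tool_pos: [0.5609, 0.0756, 0.1462]
tool_rot: [-2.338, -2.093, 0.006]
contact_force: [-0.6, -0.0, -0.9]
opening: 0.0224
grip_force: 49.1
row [-0.0105, 0.0007, -0.0009, -0.0009, 0.0135, 0.3206] rows_needed 1.5
block 59 [ 0.409  -0.2649] [0.0362 0.0555] 27.62403678894043 0.0145
knob 39 [ 0.4112 -0.2644] 0.0115 0.0596
```

```bash
python3 -m pendant '[0,0,0,0,0.013,0.1,0, 0,0,0,0,0.013,0.22,0, 0,0,0,0,0.013,0.3,0, 0,0,0,0,0.013,0.322,0, 0,0,0,0,0.013,0.322,0, 0,0,0,0,0.013,0.322,0, 0,0,0,0,0.013,0.322,0.5, 0,0,0,0,0.013,0.322,0.5, 0,0,0,0,0.013,0.322,0.5]'
```

```text
t: 16.88
tool_pos: [0.5674, 0.0745, 0.0529]
tool_rot: [2.341, 2.094, 0.001]
contact_force: [-0.2, 0.1, -0.9]
opening: 0.0428
grip_force: 0.0
```

```bash
python3 -m pendant '[0,0,0,0,0,-0.1,0.5, 0,0,0,0,0,-0.25,0.5, 0,0,0,0,0,-0.4,0.5, 0,0,0,0,0,-0.5,0.5, 0,0,0,0,0,-0.5,0.5]'; python3 - <<'E'
from h import *
from station import optics
d=optics.get_image("wrist"); np.savez("pics/w7.npz",**d); cv2.imwrite("pics/w7.png",d["image"][...,::-1])
go([.45,-.18,.2],83.7)
go([.42,-.345,.2],83.7)
E
```

```text
t: 17.5
tool_pos: [0.5689, 0.0745, 0.2061]
tool_rot: [2.338, 2.092, 0.008]
contact_force: [-0.3, -0.4, 0.1]
opening: 0.0427
grip_force: 0.0
row [0.0055, -0.0005, -0.0021, -0.8864, -0.2957, 0.0106] rows_needed 4.5
row [0.0055, -0.0005, -0.0021, -1.4441, -0.3341, 0.0103] rows_needed 7.1
```

```bash
python3 -m pendant '[0,0,0,-0.2,-0.04,0,0.5, 0,0,0,-0.4,-0.09,0,0.5, 0,0,0,-0.6,-0.14,0,0.5, 0,0,0,-0.8,-0.18,0,0.5, 0,0,0,-1,-0.23,0,0.5,0,0,0,-1,-0.23,0,0.5]'; python3 -m pendant '[0,0,0,-0.2,-0.04,0,0.5, 0,0,0,-0.44,-0.1,0,0.5,0,0,0,-0.44,-0.1,0,0.5,0,0,0,-0.44,-0.1,0,0.5]';python3 - <<'E'
from h import *
from station import optics
d=optics.get_image("wrist"); np.savez("pics/w8.npz",**d); cv2.imwrite("pics/w8.png",d["image"][...,::-1]); stamp(d,.411,-.265)
d=optics.get_image("top"); np.savez("pics/top8.npz",**d); 
d=optics.get_image("scene"); np.savez("pics/scene8.npz",**d); cv2.imwrite("pics/scene8.png",d["image"][...,::-1])
go([.411,-.265,.028],83.7)
E
```

```text
t: 18.3
tool_pos: [0.4628, -0.2187, 0.1999]
tool_rot: [-2.346, -2.085, 0.002]
contact_force: [0.2, 0.7, 1.0]
opening: 0.0429
grip_force: 0.0
t: 18.8
tool_pos: [0.4207, -0.3429, 0.2008]
tool_rot: [-2.34, -2.093, -0.002]
contact_force: [-0.4, -0.1, -0.6]
opening: 0.0428
grip_force: 0.0
block 836 [ 0.4117 -0.2659] [0.0301 0.0438] 35.18926239013672 0.0162
knob 638 [ 0.4118 -0.2656] 0.012 0.0599
row [-0.0001, -0.0023, 0.0022, 0.2511, -0.0625, 0.5795] rows_needed 3.0
```

View pics/scene8.png

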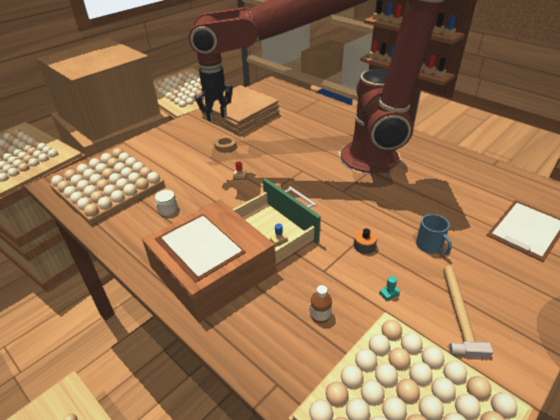

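The scene picture shows the blue stamp standing in the drawer at (279,232), the lid on the pot at (366,240), red at (238,170) and nothing else to collect.

```bash
python3 -m pendant '[0,0,0,0.12,-0.03,0,0.5, 0,0,0,0.249,-0.06,0.1,0.5, 0,0,0,0.249,-0.06,0.27,0.5, 0,0,0,0.249,-0.06,0.43,0.5, 0,0,0,0.249,-0.06,0.53,0.5, 0,0,0,0.249,-0.06,0.58,0.5, 0,0,0,0.249,-0.06,0.58,0.5, 0,0,0,0.249,-0.06,0.58,0, 0,0,0,0.249,-0.06,0.58,0, 0,0,0,0.249,-0.06,0.58,0, 0,0,0,0.249,-0.06,0.58,0]' 50; python3 -c "
from h import *
go([.5536,-.0245,.2],83.7)"
```

```text
t: 20.32
tool_pos: [0.4125, -0.2688, 0.0302]
tool_rot: [2.339, 2.092, 0.001]
contact_force: [-0.2, -0.6, 6.1]
opening: 0.0227
grip_force: 49.4
row [0.0067, 0.0036, -0.0023, 0.8604, 0.379, -0.5663] rows_needed 5.3
```

```bash
python3 -m pendant '[0,0,0,0,0,-0.15,0, 0,0,0,0,0,-0.35,0, 0,0,0,0.1,0.04,-0.53,0, 0,0,0,0.28,0.12,-0.56,0, 0,0,0,0.46,0.2,-0.56,0, 0,0,0,0.64,0.28,-0.56,0, 0,0,0,0.8,0.35,-0.56,0, 0,0,0,0.86,0.379,-0.5,0, 0,0,0,0.86,0.379,-0.4,0, 0,0,0,0.86,0.379,-0.4,0]'; python3 -c "
from h import *
go([.5536,-.0245,.0485],83.7)"
```

```text
t: 21.58
tool_pos: [0.5502, -0.0231, 0.1448]
tool_rot: [-2.336, -2.092, 0.007]
contact_force: [0.6, 0.2, 0.6]
opening: 0.0229
grip_force: 49.4
row [-0.0136, -0.0008, -0.0009, -0.0035, 0.0142, 0.321] rows_needed 1.5
```

```bash
python3 -m pendant '[0,0,0,0,0.013,0.1,0, 0,0,0,0,0.013,0.22,0, 0,0,0,0,0.013,0.3,0, 0,0,0,0,0.013,0.322,0, 0,0,0,0,0.013,0.328,0, 0,0,0,0,0.013,0.328,0, 0,0,0,0,0.013,0.328,0.5, 0,0,0,0,0.013,0.328,0.5, 0,0,0,0,0.013,0.328,0.5]';  python3 -m pendant '[0,0,0,0,0,-0.1,0.5, 0,0,0,0,0,-0.25,0.5, 0,0,0,-0.1,0,-0.4,0.5, 0,0,0,-0.25,0,-0.5,0.5, 0,0,0,-0.25,-0.2,-0.5,0.35, 0,0,0,-0.25,-0.4,-0.5,0.35, 0,0,0,-0.25,-0.4,-0.5,0.35]'; python3 - <<'E'
from h import *
from station import optics
for n in("wrist","top","scene"):
    d=optics.get_image(n); np.savez(f"pics/{n}9.npz",**d); cv2.imwrite(f"pics/{n}9.png",d["image"][...,::-1])
go([.4274,.0389,.2],83.7)
E
```

```text
t: 22.7
tool_pos: [0.557, -0.0243, 0.0505]
tool_rot: [2.341, 2.094, 0.001]
contact_force: [0.1, -0.6, -0.3]
opening: 0.0429
grip_force: 0.0
t: 23.58
tool_pos: [0.4256, -0.0847, 0.1986]
tool_rot: [-2.342, -2.093, 0.0]
contact_force: [0.1, 0.3, 0.4]
opening: 0.0301
grip_force: 0.0
row [0.0045, 0.0009, -0.0019, 0.412, -0.0541, 0.0024] rows_needed 2.0
```

View pics/wrist9.png

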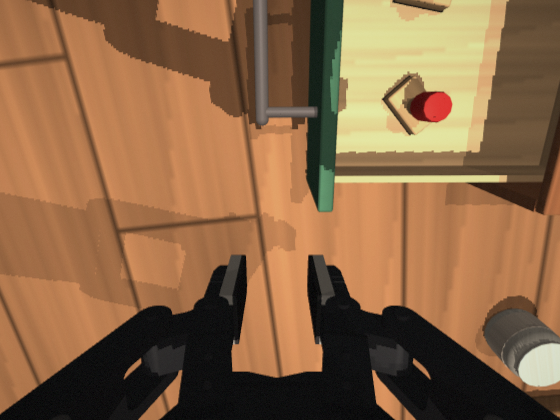

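View pics/scene9.png

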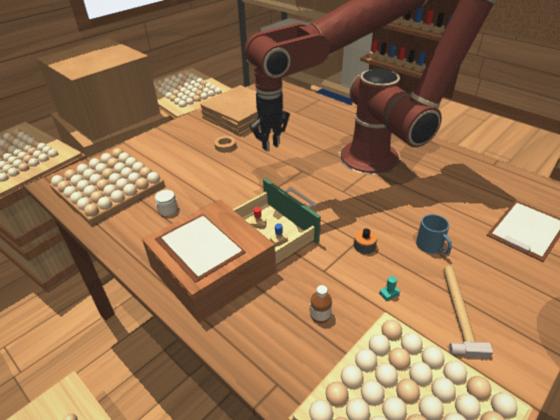

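Both stamps stand in the drawer: red at (432,106) in the wrist view, and both in the scene view. Now I grip the handle again and push the drawer shut.

```bash
python3 -m pendant '[0,0,0,0.2,-0.03,0,0.35, 0,0,0,0.41,-0.054,0,0.35, 0,0,0,0.41,-0.054,0.1,0.35, 0,0,0,0.41,-0.054,0.25,0.35, 0,0,0,0.41,-0.054,0.38,0.35, 0,0,0,0.41,-0.054,0.455,0.35, 0,0,0,0.41,-0.054,0.455,0.35, 0,0,0,0.41,-0.054,0.455,0, 0,0,0,0.41,-0.054,0.455,0, 0,0,0,0.41,-0.054,0.455,0, 0,0,0,0.41,-0.054,0.455,0]' 40; python3 -c "
from h import *
go([.5848,.0224,.062],83.7)"
```

```text
t: 25.1
tool_pos: [0.4275, 0.0386, 0.0643]
tool_rot: [2.34, 2.094, 0.003]
contact_force: [1.0, 1.0, 1.9]
opening: 0.0084
grip_force: 39.1
row [0.0053, -0.0009, -0.0021, 0.0045, 0.527, 0.0091] rows_needed 2.5
```

```bash
python3 -m pendant '[0,0,0,0,0.02,0,0, 0,0,0,0,0.06,0,0, 0,0,0,0,0.11,0,0, 0,0,0,0,0.17,0,0, 0,0,0,0,0.23,0,0, 0,0,0,0,0.29,0,0, 0,0,0,0,0.35,0,0, 0,0,0,0,0.41,0,0, 0,0,0,0,0.45,0,0, 0,0,0,0,0.48,0,0, 0,0,0,0,0.5,0,0, 0,0,0,0,0.505,0,0]'; python3 -m pendant '[0,0,0,0,0.01,0,0, 0,0,0,0,0.02,0,0, 0,0,0,0,0.027,0,0, 0,0,0,0,0.033,0,0, 0,0,0,0,0.033,0,0]'
```

```text
t: 26.6
tool_pos: [0.5778, 0.0224, 0.0643]
tool_rot: [-2.341, -2.095, -0.002]
contact_force: [-2.4, 4.2, 5.7]
opening: 0.0084
grip_force: 40.0
t: 27.22
tool_pos: [0.5838, 0.0217, 0.0642]
tool_rot: [-2.335, -2.09, 0.009]
contact_force: [-14.4, 5.2, 16.7]
opening: 0.0082
grip_force: 41.1
```

```bash
python3 -m pendant '[0,0,0,0,0,0,0.3, 0,0,0,0,-0.02,0,0.3, 0,0,0,0,-0.02,0,0.3, 0,0,0,0,-0.02,-0.15,0.3, 0,0,0,0,-0.02,-0.35,0.3, 0,0,0,0,-0.2,-0.5,0.3, 0,0,0,-0.15,-0.4,-0.5,0.3,0,0,0,-0.35,-0.4,-0.5,0.3,0,0,0,-0.35,-0.4,-0.5,0.3]'; python3 - <<'E'
from h import *
from station import optics
d=optics.get_image("wrist"); cv2.imwrite("pics/w10.png",d["image"][...,::-1])
W=cloud(d);H=hsv(d).astype(int);x,y,z=np.moveaxis(W,-1,0)
m=(z>.07)&(z<.1)&(x>.54)&(x<.6)&(abs(y-.015)<.09)&(H[...,1]<120); P=W[m]; k=P[:,2]>.082
a=np.polyfit(P[k,1],P[k,0],1); print("bar",len(P),a,np.polyval(a,.0224),P[:,1].min(),P[:,1].max())
g=(H[...,0]>50)&(H[...,0]<85)&(H[...,1]>100)&(z>.098)&(z<.112);Q=W[g]
c=(z>.105)&(z<.116)&~g&(x>.6)&(H[...,0]<20);C=W[c]
ex=np.array([.9942,-.108])
print("panel x'",np.percentile((Q[:,:2]-[.6385,.0166])@ex,[2,50,98]).round(4),"carcass front x'",np.percentile((C[:,:2]-[.6385,.0166])@ex,[0.3,2,5]).round(4))
d=optics.get_image("scene"); cv2.imwrite("pics/s10.png",d["image"][...,::-1])
E
```

```text
t: 28.35
tool_pos: [0.455, -0.0729, 0.2138]
tool_rot: [2.344, 2.088, 0.001]
contact_force: [-0.3, -0.2, -0.3]
opening: 0.0254
grip_force: 0.0
bar 2137 [0.04524761 0.58278578] 0.583799325079025 -0.03690952468373577 0.06453033501218648
panel x' [-0.0135 -0.0125 -0.0117] carcass front x' [-0.0013 -0.0007 -0.0003]
```

View pics/w10.png

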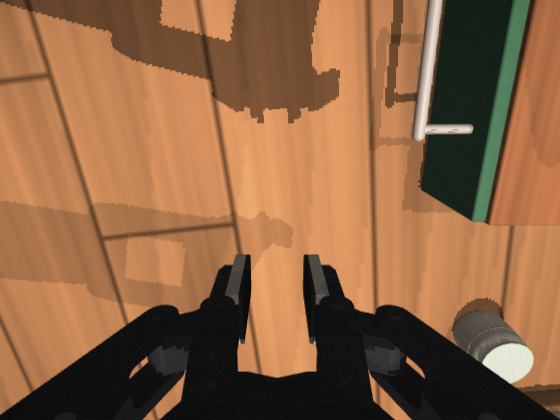

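View pics/s10.png

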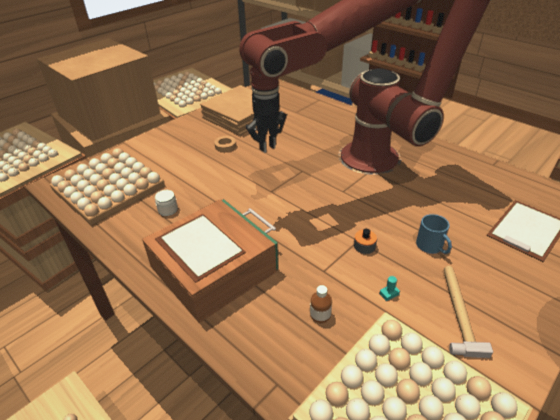

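The drawer front lies flush against the carcass: its outer face is about 12 mm ahead of the carcass plane, so it is shut. The lid is on the pot at (366,240), and only bystanders and the turquoise look-alike remain on the bench.

```bash
python3 -c "
from station import ctrl
print(ctrl.finish_job())"
```

```text
the job is handed in; nothing more can be done
None
```

The job is done and handed in: the lid is snapped level on the pot, the red and blue stamps (the only two real ones I found) are in the drawer, and the drawer is fully shut.

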